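# Cover the bar's food warmer and switch it on

## Task

Get the food warmer on the bar heating: move the salt shaker that was left standing on its control panel to the cork coaster, standing upright near the middle, and set the larger of the two loose covers on the pot so that it sits seated and level. Once the pot is covered, reach a fingertip into the recess on the control panel and slide the small flush switch fully over to its on end, the end nearest the little amber lamp. Put things down without dropping them, leave the smaller cover, the tall glass, the bottle, the can and the cup where they stand, and let go of everything at the end.

Things in the scene. Friction and masses are not known exactly. Their poses are not given: they have to be found in the camera images.
- warmer: Electric food warmer, fixed to the bar: low steel housing 170 mm (its x) by 270 mm (its y), flat top 48 mm above the bar; origin at the centre of its underside, z up, yaw varies. A round pot stands on its -y end, centred at y = -55 mm. The +y end of the top is the control panel, with a recess centred at x = 0, y = +85 mm and a small amber lamp at x = +60 mm, y = +85 mm.
- pot_rim (a point): Centre of the mouth of the warmer's open aluminium pot, level with the rim, 95 mm above the bar; axes as the warmer's. At the rim the pot's outer radius is 72 mm, its inner radius 66 mm; it is about 43 mm deep.
- recess (a point): Centre of the recess in the control panel, level with the panel's surface (48 mm above the bar). The recess is 62 mm long (along the warmer's x) by 32 mm wide (along its y) and 8 mm deep, with upright walls; the slide switch runs in its middle. Axes as the warmer's.
- switch (a joint): Travel of the slide switch in m: 0 is off, 0.014 is fully on; it slides along the warmer's +x, with about 1.2 N of friction and no spring, and stays where it is left. It starts near off, at 0 to 0.003; at 0.007 the button is in the middle of the recess.
- switch_top (a point): Centre of the top face of the slide switch: a ridged button 10 mm long (along the warmer's x), 18 mm wide, its top 6 mm above the recess floor and 2 mm below the panel surface. It can be dragged by pressing on its top with a few newtons, or pushed on its side. Axes as the warmer's.
- cover: The larger cover, loose, about 0.25 kg: steel disc 148 mm across, 5.5 mm thick, with under it a plug 8 mm deep (radius 62 mm, tapering to 57 mm at the bottom) that goes inside the pot's rim. Origin at the centre of the plug's underside, so it is 8 mm below the rim when seated. On top a black bar handle 60 mm long along the cover's x, 12 mm thick along its y, its sides running from 13.5 to 44 mm above the origin.
- small_cover: The smaller cover, 96 mm across, with a 40 mm bar handle, 44 mm high; it does not fit this pot. Origin at the centre of its underside. Leave it.
- shaker: Salt shaker, white body with steel cap, 42 mm across (cap 39 mm), 86 mm high, about 0.12 kg; origin at the centre of its underside, z up. It starts standing on the warmer's control panel over the recess.
- coaster: Cork coaster, fixed to the bar, disc 84 mm across, 5 mm thick; origin at the centre of its underside.
- glass: Tall empty glass, 68 mm across, 150 mm high; origin at the centre of its underside. Bystander.
- can: Drinks can, 66 mm across, 115 mm high; origin at the centre of its underside. Bystander near the larger cover.
- cup: White plastic cup, 70 mm across, 95 mm high; origin at the centre of its underside. Bystander near the larger cover.
- wine: Green bottle, 74 mm across, 240 mm high, at the far edge; origin at the centre of its underside. Bystander.
Mind the look-alikes: they are no part of the job. What is shaped like the cover but red or yellow is not meant. Leave any yellow look-alike of the coaster alone.

How it is judged:
By the outcome, as a careful person would: the job done as asked, in the order asked, and still so for the second after the job is handed in, with the robot touching nothing.
It also fails if it takes over 72 s, if anything falls off the work surface, if the arm or the gripper's body presses on something with over 40 N, if the wrist force passes 120 N, or if a joint passes its speed limit or range.

## Robot

A 6-joint arm with a two-finger parallel gripper is mounted at the origin on the work surface. World frame = base frame: x ahead of the robot, y to its left, z up, the work surface at z = 0. Lengths are in m, angles in degrees, forces in N, time in s.
With the tool pointing down it reaches from about 0.25 to 0.725 m from the base axis. Payload 9.7 kg.
Tool frame: the origin (TCP) lies midway between the tips of the shut fingers; the grasp point (between the pads) lies bot.grasp_offset behind it (bot.grasp_offset is the distance from the TCP to the grasp point, in m); x points along the fingers, y is the direction in which the jaws open and shut, and the axes are right-handed (so a half turn about x gives the same grasp; the last joint's range is limited). The gripper opens to 85 mm and grips with 20 to 120 N. Pads are 22 mm wide; open, the fingers measure 114 mm over their backs; the gripper's body (76 mm by 85 mm) begins 54 mm behind the grasp point. The pads swing forward as they close: fully open they stand 13 mm farther back than shut.
Start: joints at [-67.838, 4.979, 10.078, 95.1, 0, 90], TCP at [0.207, -0.509, 0.231] pointing down, gripper open.
Joint ranges: [-179.16, 179.16], [-48.56, 103.87], [-65.8, 70.77], [-126.05, 130.52], [-82.76, 87.17], [-180, 180]. Speed limits (degrees/s): [127.2, 127.2, 147.25, 180, 180, 180].

## Interface

Orientations are given as [roll, pitch, yaw] about the fixed x, y, z axes, in that order (R = Rz(yaw) Ry(pitch) Rx(roll)).
In Python, from workcell import status, camera, bot gives the robot as it stands.
- The arm moves only by the shell command python3 -m jog 'ROWS' [OPENING] [FORCE]. ROWS is text: rows parted by semicolons, each of 4 numbers parted by spaces: the shift along the tool's x, y, z in mm, then the turn about the tool's x in degrees. A call has exactly 8 rows; each row is the pose to reach, as a shift and turn from the pose commanded when the call began, along the tool's axes at that moment; what a row does not reach only later rows make up. A row lasts 1/8 s, in which the tool goes at most 62.5 mm and 10.7 degrees, less where a joint would pass 70% of its speed; a pose out of reach is approached as far as the arm can. A call with a gripper value outside its range is refused whole. OPENING is the opening, from 0 (shut) to 1 (fully open), set as the call begins (- or left out, the last holds). The fingers move at their own pace and stop on an object; FORCE is the grip in N (left out, the last holds). Time passes only in rows, so rows that repeat a pose let the fingers close, or fill a call up. It gives the time, the measured TCP pose, the force and the opening at its end, in the units of the state.
- status.get_obs(): the state, without advancing time (a new reading comes with each control period).
- camera(name): name is "scene" or "top" or "wrist"; returns a dict with "color" (420x560x3 uint8, red, green, blue), "vfov" (degrees; the focal length in pixels is half the picture's height over the tangent of half this angle, whatever the lens; pixels are square), "cx", "cy" (the principal point, pixels), "D" ([k1, k2, p1, p2, k3] as OpenCV has them; the pictures are not rectified), "rvec" (rotation vector, rad) and "tvec" (3), from world to camera coordinates, as OpenCV has them. Camera axes: x right, y down, z forward; pixel columns grow to the right and rows downward; lengths in m; the calibration is good to about 2 mm. A picture is of the moment at which its call begins. There is no depth.
- bot.job_done(): hands the job in, once; it reports no verdict.
The state is a dict: "time": time; "q": joint angles; "qd": joint speeds; "joint_efforts": joint torques, N m; "ee_pos": TCP position; "tcp_rot": TCP orientation; "wrist_force": force on the tool from outside, world axes, zero at the start; "torque": the same for the moment, N m; "opening": finger opening in m.
Only numpy, scipy, OpenCV 4.12 (cv2) and the standard library are available. Lean on these libraries where they do the work, as an engineer would, in place of code of your own. Each camera call takes 0.05 s, during which the arm holds its last target. There are 200 camera calls.

## Working session

There is one attempt and no reset: what is moved stays moved. The work goes in short steps, Python scripts to look and compute and a shell command to move; the robot and the scene stay as the last step left them, time stands still between calls to the robot, and variables do not carry over. Pictures are saved under pics/ and viewed, about 8 in all and at most 12, crops included, and the job is handed in when it is done.

```bash
mkdir -p pics; ls
cat > h.py <<'E'
import numpy as np, cv2, pickle
from workcell import status, camera, bot
from scipy.spatial.transform import Rotation as R
def snap(n,f):
    c=camera(n); pickle.dump(c,open(f'pics/{f}.pkl','wb')); return c
def load(f): return pickle.load(open(f'pics/{f}.pkl','rb'))
def K(c):
    f=210/np.tan(np.radians(c['vfov'])/2); return np.array([[f,0,c['cx']],[0,f,c['cy']],[0,0,1.]])
def ray(c,uv):
    p=cv2.undistortPoints(np.array([[uv]],float),K(c),np.array(c['D'],float))[0,0]
    r=cv2.Rodrigues(np.array(c['rvec'],float))[0]; t=np.array(c['tvec'],float).ravel()
    return -r.T@t, r.T@np.array([p[0],p[1],1])
def pt(c,uv,z):
    o,d=ray(c,uv); return o+d*(z-o[2])/d[2]
def proj(c,X):
    return cv2.projectPoints(np.array(X,float).reshape(-1,3),np.array(c['rvec'],float),np.array(c['tvec'],float),K(c),np.array(c['D'],float))[0][:,0]
def save(img,f,s=1):
    cv2.imwrite(f'pics/{f}.png',cv2.resize(img[...,::-1],None,fx=s,fy=s,interpolation=cv2.INTER_CUBIC))
E
python3 - <<'E'
from h import *
for n in('scene','top'):
    c=snap(n,n+'0'); save(c['color'],n+'0',1.42); print(n,c['vfov'],c['D'],ray(c,(280,210)))
print(status.get_obs(), bot.grasp_offset)
E
```

```text
pics
scene 42.17588881543028 [-0.02493836  0.          0.          0.          0.        ] (array([1.27732453, 1.17028983, 0.90173034]), array([-0.45933441, -0.69498434, -0.55363804]))
top 54.68908579206844 [0.03065041 0.         0.         0.         0.        ] (array([0.40358952, 0.15104029, 1.48001112]), array([ 0.09636127, -0.00619357, -0.99549527]))
{'time': 0.1, 'q': array([-6.78385871e+01,  5.00875540e+00,  1.00409119e+01,  9.51004656e+01,
        5.50669482e-04,  9.00009284e+01]), 'qd': array([-0.01378494, -0.0918423 ,  0.08994943,  0.07075061, -0.02207735,
       -0.13673905]), 'joint_efforts': array([-3.48033154e-04, -5.21561837e+01,  4.65654659e+01,  1.59760262e-02,
        7.37794636e-06,  1.10204198e-05]), 'ee_pos': array([ 0.20739657, -0.5091825 ,  0.23066341]), 'tcp_rot': array([-90.46094798,  89.93168873, 111.69953619]), 'wrist_force': array([ 0.3684993 , -0.14061678, -0.31727295]), 'torque': array([0.01019008, 0.01614634, 0.01221984]), 'opening': 0.08558004200230135} 0.0187
```

View pics/top0.png

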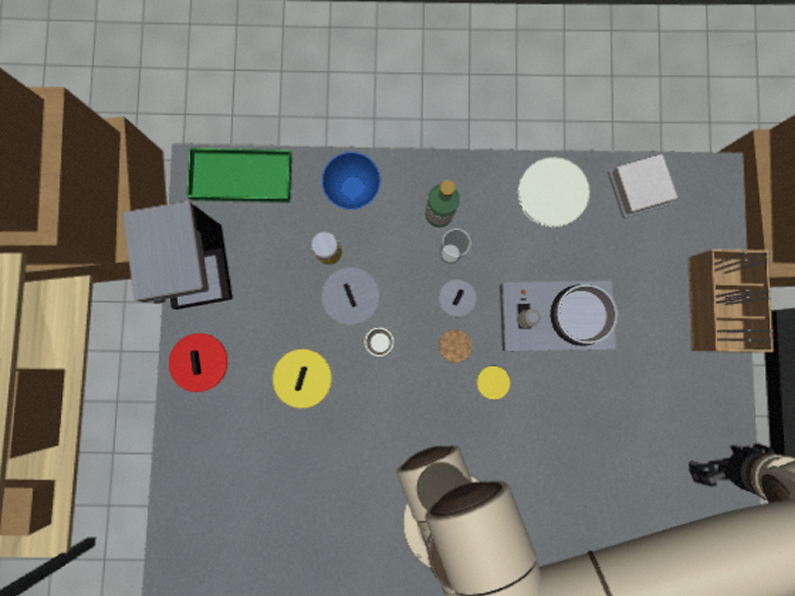

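View pics/scene0.png

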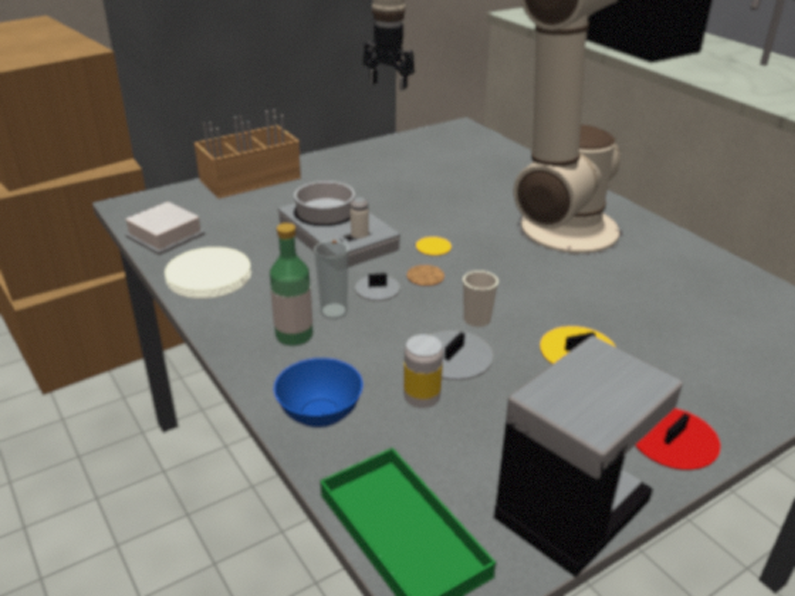

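Top view (795x596 scale): the warmer is at (558,315) with its lamp at (523,292), the shaker at (528,317), the pot mouth at (585,314) and the cork coaster at (455,346). The cover candidates are grey large (350,295), grey small (457,297), red (197,362) and yellow (302,378). The large grey disc is the one that fits. I'll enlarge a crop to confirm.

Run:
```python
from h import *
c=load('top0'); save(c['color'][155:260,205:445],'crop1',3.33)
```

```text
(no output)
```

View pics/crop1.png

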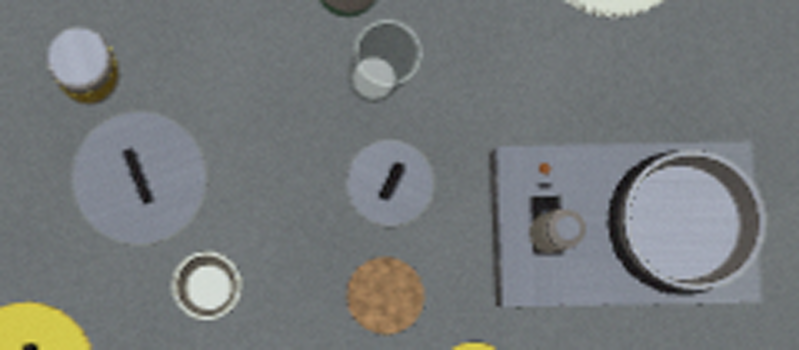

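Run:
```python
from h import *
c=load('top0')
f=lambda x,y:((x+.5)/3.33-.5+205,(y+.5)/3.33-.5+155)
def P(n,x,y,z): p=pt(c,f(x,y),z); print(n,np.round(p[:2]*1000,1)); return p
P('cover',139,177.5,.0135);P('covL',71,177,.0135);P('covR',207,177,.0135)
a=P('h1',128,149,.044);b=P('h2',149,203,.044);print(np.degrees(np.arctan2(*(a-b)[1::-1])))
P('coaster',386,295.5,.005)
for n,x,y in(('TL',497,147),('TR',753,142),('BR',762,303),('BL',500,305)):P(n,x,y,.048)
P('potrim',694,221,.095);P('potR',766,221,.095);P('potT',694,150,.095);P('potB',694,292,.095)
P('lamp',545,168,.048);P('recess',546,225,.048)
P('shaker top',568,229,.134);P('can',79,58,.115);P('cup',207,286,.095);P('small',391,182,.01);P('glass',388,53,.15)
p=(294,205)
```

```text
cover [550.5 264.1]
covL [549.6 338.2]
covR [552.6 189.9]
h1 [577.9 274.3]
h2 [520.4 250.3]
22.708598539379935
coaster [428.2  -6.9]
TL [ 587.4 -118.9]
TR [ 598.1 -389. ]
BR [ 428.4 -394.7]
BL [ 420.1 -122. ]
potrim [ 509.3 -310.1]
potR [ 510.8 -382.7]
potT [ 582.3 -311.2]
potB [ 437.1 -308.9]
lamp [ 565.9 -169.7]
recess [ 505.3 -170.5]
shaker top [ 495.7 -172.9]
can [662.1 321.1]
cup [432.5 185.2]
small [551.5 -10.8]
glass [666.6   8.7]
```

Positions agree with the sizes given: the warmer is 170x270 with yaw about 2° and centre (508,-256), the pot is at (510,-311) and the cover is 148 mm across. The large grey disc at (139,177) in the crop is the cover. Next I'll work out the move to above the shaker.

```bash
cat >> h.py <<'E'
def go(x,y,z,jaw=None):
    "world mm target of TCP, jaw direction angle in world deg -> tool-frame shift, turn"
    o=status.get_obs(); M=R.from_euler('xyz',o['tcp_rot'],degrees=True).as_matrix()
    s=M.T@(np.array([x,y,z])-o['ee_pos']*1000)
    cur=np.degrees(np.arctan2(M[1,1],M[0,1])); t=None
    if jaw is not None:
        t=-((jaw-cur+90)%180-90)   # tool x points down
    print('shift',np.round(s,1),'turn',t,'jaw now',round(cur,2),'ee',np.round(o['ee_pos']*1000,1),'q6',round(o['q'][5],1),'F',np.round(o['wrist_force'],1),'open',round(o['opening']*1000,1),'t',o['time'])
E
python3 - <<'E'
from h import *
go(497,-173,210,2)
o=status.get_obs(); print(R.from_euler('xyz',o['tcp_rot'],degrees=True).as_matrix().round(3))
E
```

```text
shift [  20.9 -202.1 -395. ] turn -69.83951550413693 jaw now -67.84 ee [ 207.4 -509.2  230.7] q6 90.0 F [ 0.4 -0.1 -0.3] open 85.6 t 0.1
[[-0.     0.377 -0.926]
 [ 0.001 -0.926 -0.377]
 [-1.    -0.001 -0.   ]]
```

```bash
python3 -m jog '3 -25 -49 -10; 6 -50 -99 -20; 9 -76 -148 -30; 12 -101 -198 -40; 15 -126 -247 -50; 18 -152 -296 -60; 20 -177 -346 -70; 21 -202 -395 -70' 1
python3 - <<'E'
from h import *
go(497,-173,210,2)
c=snap('wrist','w1'); save(c['color'],'w1',1.42)
print(proj(c,[[.497,-.173,.134],[.5055,-.171,.048]])*1.42)
E
```

```text
time: 1.1
ee_pos: [0.4979, -0.1716, 0.2099]
tcp_rot: [-98.0, 90.0, 174.3]
wrist_force: [0.4, -0.8, -0.3]
opening: 0.0854
shift [-0.1 -1.   1.3] turn 0.31049643912025715 jaw now 2.31 ee [ 497.9 -171.6  209.9] q6 68.7 F [ 0.4 -0.8 -0.3] open 85.4 t 1.1
[[396.75925971 308.17904735]
 [409.57532936 263.78981307]]
```

View pics/w1.png

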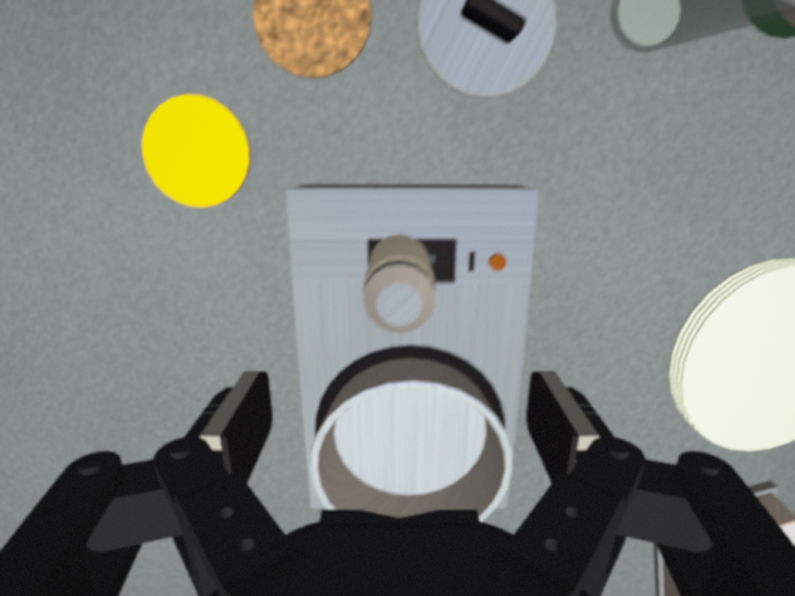

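Wrist view: shaker cap is at (399,300), recess spans x 368–456, y 239–282, lamp is at (497,262), the pot rim ring is centred near (412,460) and the coaster is at (313,18).

Run:
```python
from h import *
c=load('w1')
for n,u,v,z in(('cap',399,301,.134),('recL',368,261,.048),('recR',456,261,.048),('recT',412,239,.048),('recB',412,282,.048),('lamp',497,262,.048),('coasterbottom',313,77,.005),('cL',253,20,.005),('cR',371,20,.005),('potL',313,460,.095),('potR',512,460,.095)):
    print(n,np.round(pt(c,((u+.5)/1.42-.5,(v+.5)/1.42-.5),z)*1000,1))
go(498.5,-171.5,92,2)
```

```text
cap [ 497.9 -168.9  134. ]
recL [ 476.1 -170.    48. ]
recR [ 537.8 -167.5   48. ]
recT [ 506.2 -153.1   48. ]
recB [ 507.7 -184.1   48. ]
lamp [ 566.8 -167.    48. ]
coasterbottom [430.9 -45.9   5. ]
cL [388.4  -8.8   5. ]
cR [471.7  -6.9   5. ]
potL [ 443.1 -302.5   95. ]
potR [ 582.3 -297.1   95. ]
shift [117.2  -2.7   4.1] turn 0.3672825004808402 jaw now 2.37 ee [ 501.  -167.6  209.2] q6 69.1 F [-0.8  4.7 -2.3] open 85.5 t 1.15
```

```bash
python3 -m jog '10 0 0 0; 30 0 -1 0; 55 0 -2 0; 80 0 -2 0; 105 0 -2 0; 125 0 -2 0; 132 0 -2 0; 132 0 -2 0' 1; python3 -m jog '0 0 0 0; 0 0 0 0; 0 0 0 0; 0 0 0 0; 0 0 0 0; 0 0 0 0; 0 0 0 0; 0 0 0 0' 0.2 30; python3 -c "
from h import *
go(430,-7,150,2)"
```

```text
time: 2.15
ee_pos: [0.4964, -0.1718, 0.0781]
tcp_rot: [-104.6, 90.0, 167.5]
wrist_force: [0.6, -0.4, 0.2]
opening: 0.0854
time: 3.15
ee_pos: [0.4973, -0.1714, 0.079]
tcp_rot: [59.8, 89.9, -28.0]
wrist_force: [-2.2, -0.2, 5.6]
opening: 0.0413
shift [ -71.1  -60.9 -166.8] turn 0.16329457786432044 jaw now 2.16 ee [ 497.3 -171.4   79. ] q6 68.8 F [-2.2 -0.2  5.6] open 41.3 t 3.15
```

```bash
python3 -m jog '-15 0 0 0; -35 0 0 0; -50 -5 -10 0; -60 -16 -45 0; -60 -31 -85 0; -60 -46 -125 0; -60 -58 -157 0; -60 -61 -166 0'; python3 -m jog '0 0 0 0; 10 0 0 0; 30 0 0 0; 52 0 0 0; 75 0 0 0; 90 0 0 0; 98 0 0 0; 98 0 0 0'
python3 - <<'E'
from h import *
go(429.5,-7.5,36,2)
c=snap('wrist','w2'); save(c['color'],'w2',1)
E
```

```text
time: 4.15
ee_pos: [0.4289, -0.006, 0.139]
tcp_rot: [104.6, 90.0, 16.9]
wrist_force: [0.2, -0.5, 0.1]
opening: 0.041
time: 5.15
ee_pos: [0.4297, -0.0079, 0.0401]
tcp_rot: [-93.1, 90.0, 179.0]
wrist_force: [0.8, 0.4, -0.0]
opening: 0.0413
shift [ 4.1 -0.2 -0.4] turn 0.14178578912199669 jaw now 2.14 ee [429.7  -7.9  40.1] q6 86.8 F [ 0.8  0.4 -0. ] open 41.3 t 5.15
```

View pics/w2.png

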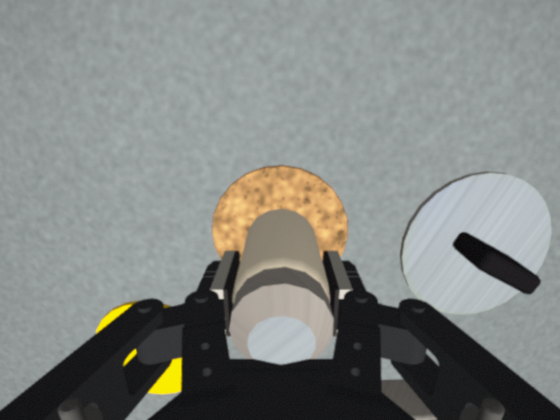

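The shaker is gripped upright over the coaster, which is at (280,220), roughly centred. Lower gently to contact.

```bash
python3 -m jog '1 0 0 0; 2 0 0 0; 3 0 0 0; 3 0 0 0; 3.5 0 0 0; 4 0 0 0; 4 0 0 0; 4 0 0 0'; python3 -c "
from h import *
go(429.5,-7.5,36,2)"
```

```text
time: 6.2
ee_pos: [0.4298, -0.0077, 0.0363]
tcp_rot: [-127.5, 90.0, 144.6]
wrist_force: [-0.2, -0.0, 0.1]
opening: 0.0412
shift [ 0.3 -0.3 -0.2] turn 0.16145582149511029 jaw now 2.16 ee [429.8  -7.7  36.3] q6 86.8 F [-0.2 -0.   0.1] open 41.2 t 6.2
```

```bash
python3 -m jog '0.5 0 0 0; 0.5 0 0 0; 1 0 0 0; 1 0 0 0; 1.5 0 0 0; 1.5 0 0 0; 1.5 0 0 0; 1.5 0 0 0'; python3 -c "
from h import *
go(429.5,-7.5,36,2)"
```

```text
time: 7.2
ee_pos: [0.4299, -0.0077, 0.036]
tcp_rot: [84.6, 90.0, -3.3]
wrist_force: [-6.8, 0.1, 13.7]
opening: 0.0412
shift [ 0.  -0.4 -0.2] turn 0.16582164824035317 jaw now 2.17 ee [429.9  -7.7  36. ] q6 86.8 F [-6.8  0.1 13.7] open 41.2 t 7.2
```

```bash
python3 -m jog '-0.5 0 0 0; -1.1 0 0 0; -1.1 0 0 0; -1.1 0 0 0; -1.1 0 0 0; -1.1 0 0 0; -1.1 0 0 0; -1.1 0 0 0'; python3 -m jog '0 0 0 0; 0 0 0 0; 0 0 0 0; 0 0 0 0; -10 0 0 0; -40 0 0 0; -80 0 0 0; -120 0 0 0' 1;  python3 -c "
from h import *
go(550.5,264,180,112.7)"
```

```text
time: 8.2
ee_pos: [0.4298, -0.0077, 0.0361]
tcp_rot: [87.1, 90.0, -0.8]
wrist_force: [-3.0, 0.7, 6.0]
opening: 0.0414
time: 9.2
ee_pos: [0.4297, -0.0077, 0.1578]
tcp_rot: [87.1, 90.0, -0.8]
wrist_force: [0.4, -0.5, 0.1]
opening: 0.0853
shift [ -22.1  131.  -266.9] turn 69.46155686712387 jaw now 2.16 ee [429.7  -7.7 157.8] q6 86.8 F [ 0.4 -0.5  0.1] open 85.3 t 9.2
```

```bash
python3 -m jog '-20 0 0 -10; -42 10 -20 -20; -42 30 -65 -30; -42 50 -110 -40; -42 72 -155 -50; -42 94 -200 -60; -42 116 -240 -70; -42 131 -267 -80'; python3 -c "
from h import *
go(550.5,264,200,112.7)"
```

```text
time: 10.2
ee_pos: [0.5511, 0.266, 0.1981]
tcp_rot: [51.7, 90.0, 44.3]
wrist_force: [-0.3, -1.1, -0.4]
opening: 0.0855
shift [-1.9 -2.  -0.4] turn -30.14615750447473 jaw now 82.55 ee [551.1 266.  198.1] q6 33.2 F [-0.3 -1.1 -0.4] open 85.5 t 10.2
```

```bash
python3 -m jog '0 0 0 -10; 0 0 0 -20; 0 0 0 -30; 0 0 0 -30; 0 0 0 -30; 0 0 0 -30; 0 0 0 -30; 0 0 0 -30'
python3 - <<'E'
from h import *
go(550.5,264,200,112.7)
c=snap('wrist','w3'); save(c['color'],'w3',1.42)
print(proj(c,[[.5505,.264,.044],[.5505,.264,.0135]])*1.42)
E
```

```text
time: 11.2
ee_pos: [0.5506, 0.264, 0.1979]
tcp_rot: [81.8, 90.0, 104.0]
wrist_force: [0.2, -0.6, 0.6]
opening: 0.0854
shift [-2.1  0.  -0.1] turn -0.570518003397666 jaw now 112.13 ee [550.6 264.  197.9] q6 3.5 F [ 0.2 -0.6  0.6] open 85.4 t 11.2
[[397.95493172 265.77905612]
 [398.01729121 255.45631695]]
```

View pics/w3.png

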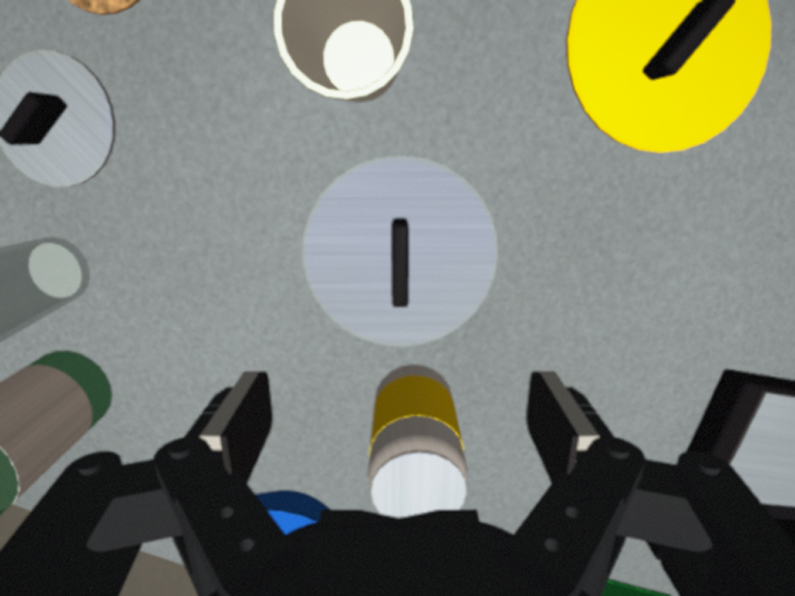

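The larger cover is at (400,251), its black handle at (400,262), upright in the picture so the jaws are aligned. The can is at (418,480) and the cup at (343,40), both clear of the fingers. Descend and grip.

```bash
python3 -c "
from h import *
c=load('w3'); print('cam',ray(c,(280,210))[0])"; python3 -m jog '10 1 -1 -0.5; 40 1 -2 -0.5; 75 1 -2 -0.5; 110 1 -2 -0.5; 145 1 -2 -0.5; 170 1 -2 -0.5; 180 1 -2 -0.5; 181 1 -2 -0.5' 1; python3 -m jog '0 0 0 0; 0 0 0 0; 0 0 0 0; 0 0 0 0; 0 0 0 0; 0 0 0 0; 0 0 0 0; 0 0 0 0' 0 60;  python3 -c "
from h import *
go(510,-311,180,112)"
```

```text
cam [0.47828431 0.23517176 0.34069367]
time: 12.25
ee_pos: [0.5481, 0.2641, 0.0165]
tcp_rot: [-173.9, 90.0, -151.2]
wrist_force: [0.4, 0.2, -0.3]
opening: 0.0858
time: 13.25
ee_pos: [0.5486, 0.2643, 0.0173]
tcp_rot: [-1.0, 90.0, 21.7]
wrist_force: [-0.5, -0.7, 5.5]
opening: 0.0113
shift [-162.8 -516.  -257.2] turn 0.65903492446634 jaw now 112.66 ee [548.6 264.3  17.3] q6 3.1 F [-0.5 -0.7  5.5] open 11.3 t 13.25
```

```bash
python3 -m jog '-10 0 0 0; -35 0 0 0; -70 0 0 0; -105 0 0 0; -140 -10 -5 0; -160 -50 -25 0; -165 -95 -47 0; -165 -130 -65 0'; python3 -m jog '0 -30 -15 0; 0 -80 -40 0; 0 -135 -67 0; 0 -190 -95 0; 0 -245 -122 0; 0 -300 -149 0; 0 -350 -174 0; 0 -386 -192 0'; python3 -m jog '0 0 0 0; 0 0 0 0; 0 0 0 0; 0 0 0 0; 0 0 0 0; 0 0 0 0; 0 0 0 0; 0 0 0 0'
python3 - <<'E'
from h import *
go(510,-311,140,112)
c=snap('wrist','w4'); t=snap('top','t4'); 
save(c['color'],'w4',1.42)
E
```

```text
time: 14.25
ee_pos: [0.5383, 0.1177, 0.1826]
tcp_rot: [-23.0, 90.0, -0.4]
wrist_force: [2.0, 0.3, -3.2]
opening: 0.0112
time: 15.25
ee_pos: [0.5092, -0.3132, 0.1816]
tcp_rot: [128.5, 90.0, 151.0]
wrist_force: [1.1, 0.1, -2.8]
opening: 0.0109
time: 16.25
ee_pos: [0.5101, -0.311, 0.1819]
tcp_rot: [-163.6, 90.0, -141.0]
wrist_force: [-0.3, -0.4, -2.7]
opening: 0.0109
shift [41.9  0.  -0.1] turn 0.6588901243809886 jaw now 112.66 ee [ 510.1 -311.   181.9] q6 -54.0 F [-0.3 -0.4 -2.7] open 10.9 t 16.25
```

View pics/w4.png

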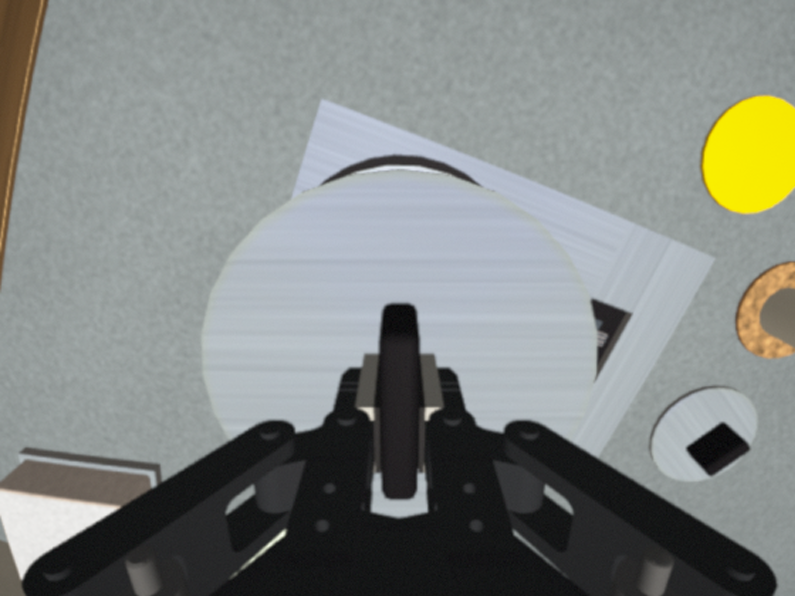

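Run:
```python
from h import *
from scipy.optimize import least_squares as LS
c=load('w4'); im=c['color']
g=cv2.GaussianBlur(cv2.cvtColor(im,cv2.COLOR_RGB2GRAY),(3,3),0)
pts=[pt(c,((u+.5)/1.42-.5,(v+.5)/1.42-.5),.178)[:2]*1000 for u,v in((202.5,345),(597,345),(400,169),(231,262),(568,262),(236,433))]
for k in (3,6):
    r=LS(lambda p:np.hypot(*(np.array(pts[:k])-p[:2]).T)-p[2],[510,-311,74]);print(k,r.x,r.fun.round(1))
cy=r.x[:2]
# project hypotheses
u=np.array([np.cos(np.radians(22.7)),np.sin(np.radians(22.7))])
for n,ctr,z,rad in(('disc@tcp',(510.1,-311),.178,74),('rim',(510,-311),.095,72),('rimwrist',(512,-301),.095,72)):
    print(n,(proj(c,[[*(np.array(ctr)+rad*d)/1000,z] if 0 else [*((np.array(ctr)+rad*d)/1000),z] for d in(-u,np.array([u[1],-u[0]]),np.array([-u[1],u[0]]))])*1.42).round(1).tolist())
for q in((.476,-.170,.048),(.5374,-.168,.048)):print(proj(c,[q])*1.42)
save(cv2.resize(im[95:150,190:370],None,fx=4,fy=4,interpolation=cv2.INTER_CUBIC),'w4c')
t=load('t4'); save(t['color'][180:270,345:450],'t4c',6)
```

```text
3 [ 510.93854825 -309.68654501   72.65772032] [ 0. -0. -0.]
6 [ 509.50402462 -309.98832204   71.17725267] [ 1.5  1.   0.  -0.4 -1.  -1.1]
disc@tcp [[396.7, 160.3], [198.0, 369.3], [596.5, 369.0]]
rim [[397.5, 159.7], [265.7, 297.3], [529.8, 297.1]]
rimwrist [[414.5, 171.4], [281.9, 307.2], [544.0, 306.9]]
[[612.12219127 307.09339864]]
[[569.83593408 383.61063769]]
```

View pics/w4c.png

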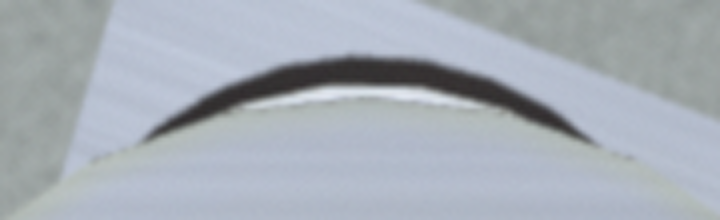

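White rim apex is at (368,86) and disc apex at (368,97) in the crop. Against the projections both are biased the same way (about 3.3 mm and 1.5 mm), so the relative error is under 1 mm and the cover is aligned. Lower it.

```bash
python3 -m jog '5 0 0 0; 20 0 0 0; 40 0 0 0; 55 0 0 0; 65 0 0 0; 70 0 0 0; 73 0 0 0; 75 0 0 0'; python3 -m jog '0.5 0 0 0; 1 0 0 0; 1.5 0 0 0; 2 0 0 0; 2.5 0 0 0; 2.5 0 0 0; 2.5 0 0 0; 2.5 0 0 0'; python3 -c "
from h import *
go(510,-311,104.3,112)"
```

```text
time: 17.35
ee_pos: [0.5103, -0.3111, 0.1072]
tcp_rot: [-55.1, 90.0, -32.4]
wrist_force: [-0.2, 0.1, -3.1]
opening: 0.011
time: 18.35
ee_pos: [0.5101, -0.311, 0.105]
tcp_rot: [-53.5, 90.0, -30.8]
wrist_force: [-2.5, 1.8, 5.3]
opening: 0.011
shift [ 0.7  0.1 -0.1] turn 0.6603949711829671 jaw now 112.66 ee [ 510.1 -311.   105. ] q6 -54.0 F [-2.5  1.8  5.3] open 11.0 t 18.35
```

```bash
python3 -m jog '-0.5 0 0 0; -0.5 0 0 0; -0.5 0 0 0; -0.5 0 0 0; -0.5 0 0 0; -5 0 0 0; -25 0 0 0; -50 0 0 0' 1; python3 -m jog '-30 0 0 10; -55 20 7 20; -55 45 17 30; -55 70 27 40; -55 95 36 50; -55 115 44 60; -55 128 49 70; -55 132 50.6 80'; python3 -m jog '0 0 0 10; 0 0 0 20; 0 0 0 30.7; 0 0 0 30.7; 0 0 0 30.7; 0 0 0 30.7; 0 0 0 30.7; 0 0 0 30.7' 0 40
python3 - <<'E'
from h import *
go(506,-170,210,2)
c=snap('wrist','w5');s=snap('scene','s5')
a=cv2.resize(c['color'][120:420,150:430],None,fx=1.6,fy=1.6,interpolation=cv2.INTER_CUBIC)
b=cv2.resize(s['color'][110:230,170:340],None,fx=2,fy=2,interpolation=cv2.INTER_CUBIC)
b=cv2.copyMakeBorder(b,0,480-b.shape[0],0,0,cv2.BORDER_CONSTANT); save(np.hstack([a,b]),'w5')
E
```

```text
time: 19.35
ee_pos: [0.5098, -0.3108, 0.1548]
tcp_rot: [123.0, 90.0, 145.6]
wrist_force: [0.4, 0.4, -0.4]
opening: 0.0855
time: 20.35
ee_pos: [0.5059, -0.1688, 0.21]
tcp_rot: [44.4, 90.0, -13.2]
wrist_force: [0.7, -0.8, 0.2]
opening: 0.0854
time: 21.35
ee_pos: [0.5059, -0.1697, 0.2094]
tcp_rot: [-132.6, 90.0, 139.4]
wrist_force: [-0.2, 0.2, 0.3]
opening: 0.0001
shift [-0.6  0.1  0.3] turn -0.007115078334791747 jaw now 1.99 ee [ 505.9 -169.7  209.4] q6 69.5 F [-0.2  0.2  0.3] open 0.1 t 21.35
```

View pics/w5.png

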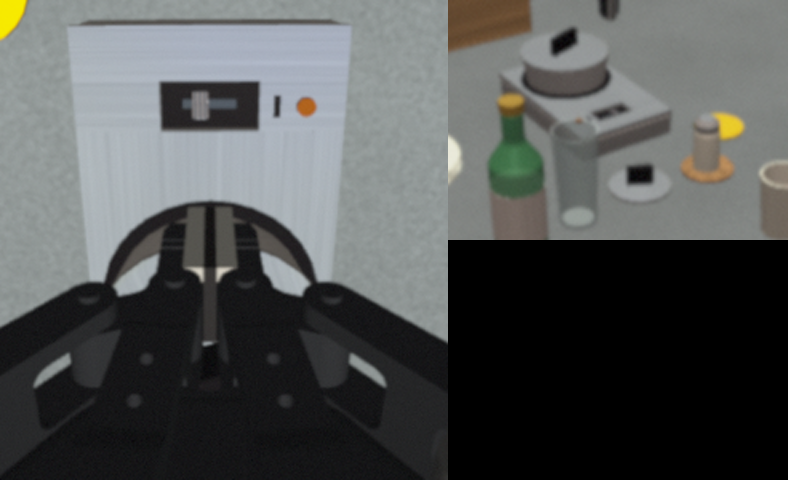

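Scene view: the cover sits level on the pot and the shaker stands upright on the coaster. Wrist crop: recess spans x 161–259, y 82–130, with the button at (200,106), 6 mm off centre toward the off end. Shut fingertips come down above the button.

```bash
python3 - <<'E'
from h import *
c=load('w5')
f=lambda x,y:((x+.5)/1.6-.5+150,(y+.5)/1.6-.5+120)
print('rec',pt(c,f(210,106),.048)*1000,'but',pt(c,f(200.5,106),.046)*1000)
p=proj(c,[[.5059,-.1697,.2094]])[0]; print('tip pred crop',(p-[150,120])*1.6)
E
python3 -m jog '10 -5.5 0 0; 40 -5.5 0 0; 75 -5.5 0 0; 110 -5.5 0 0; 140 -5.5 0 0; 152 -5.5 0 0; 157 -5.5 0 0; 157 -5.5 0 0'
python3 - <<'E'
from h import *
go(500.5,-169.5,46,2)
c=snap('wrist','w6'); save(c['color'][100:330,150:410],'w6',3)
E
```

```text
rec [ 506.15065885 -169.51371878   48.        ] but [ 500.22169625 -170.23794687   46.        ]
tip pred crop [209.07548801 233.51269773]
time: 22.45
ee_pos: [0.5007, -0.17, 0.0531]
tcp_rot: [68.3, 89.9, -19.7]
wrist_force: [0.4, -0.7, 0.4]
opening: -0.0002
shift [ 7.1 -0.2 -0.5] turn -0.0375815227403109 jaw now 1.96 ee [ 500.7 -170.    53.1] q6 69.3 F [ 0.4 -0.7  0.4] open -0.2 t 22.45
```

View pics/w6.png

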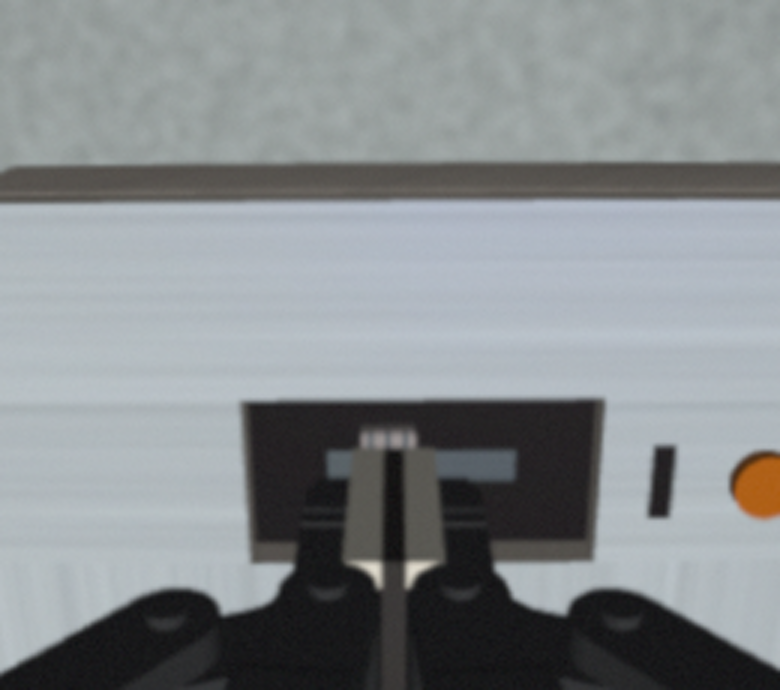

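The fingertip (about 394,450) is over the ridged button (360–417, 440), well inside the recess (245–603). Lower to contact.

```bash
python3 -m jog '3 0 0 0; 5 0 0 0; 6 0 0 0; 6.5 0 0 0; 7 0 0 0; 7.3 0 0 0; 7.6 0 0 0; 7.6 0 0 0'
```

```text
time: 23.5
ee_pos: [0.5011, -0.1698, 0.046]
tcp_rot: [83.3, 89.9, -4.8]
wrist_force: [-1.8, 2.0, 8.5]
opening: 0.0001
```

```bash
python3 -m jog '0.1 2 0 0; 0.1 4 0 0; 0.1 6 0 0; 0.1 8 0 0; 0.1 10 0 0; 0.1 12 0 0; 0.1 14 0 0; 0.1 16 0 0'
python3 - <<'E'
from h import *
go(517,-169.5,46,2)
E
python3 -m jog '0 0 0 0; -2 0 0 0; -10 0 0 0; -40 0 0 0; -80 0 0 0; -120 0 0 0; -160 0 0 0; -164 0 0 0'
python3 - <<'E'
from h import *
c=snap('wrist','w7');t=snap('top','t7')
a=cv2.resize(c['color'][150:260,190:370],None,fx=4,fy=4,interpolation=cv2.INTER_CUBIC); save(a,'w7')
go(517,-169.5,46,2)
E
```

```text
time: 24.5
ee_pos: [0.5151, -0.1694, 0.0459]
tcp_rot: [-75.4, 89.9, -163.4]
wrist_force: [-11.6, 1.2, 15.6]
opening: 0.0003
shift [-0.1  1.9  0.1] turn -0.05703497476289954 jaw now 1.94 ee [ 515.1 -169.4   45.9] q6 69.9 F [-11.6   1.2  15.6] open 0.3 t 24.5
time: 25.5
ee_pos: [0.5176, -0.1696, 0.2122]
tcp_rot: [70.4, 89.7, -17.6]
wrist_force: [0.2, 0.0, -0.9]
opening: 0.0001
shift [1.632e+02 1.000e-01 0.000e+00] turn -0.03763361901476969 jaw now 1.96 ee [ 516.7 -169.4  209.2] q6 69.9 F [ 0.8  0.2 -0.7] open -0.3 t 25.6
```

View pics/w7.png

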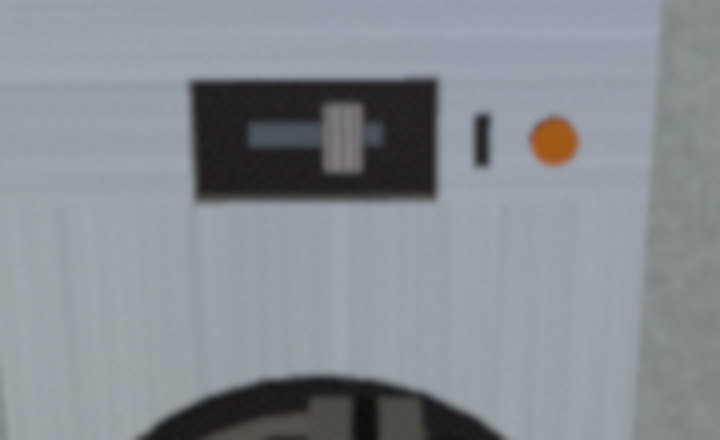

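Button centre is at 343 px against the recess centre at 315, which is +7.1 mm, so the switch is at the on stop. I'll retreat and do a last check.

```bash
python3 -m jog '-10 -20 0 0; -20 -50 0 0; -30 -80 0 0; -30 -110 0 0; -30 -130 0 0; -30 -140 0 0; -30 -140 0 0; -30 -140 0 0' 1
python3 - <<'E'
from h import *
t=snap('top','t8');s=snap('scene','s8')
a=cv2.resize(t['color'][155:260,205:445],None,fx=3.33,fy=3.33,interpolation=cv2.INTER_CUBIC)
b=cv2.resize(s['color'][110:230,170:436],None,fx=3,fy=2,interpolation=cv2.INTER_CUBIC) if 0 else cv2.resize(s['color'][110:230,170:370],None,fx=2,fy=2,interpolation=cv2.INTER_CUBIC)
b=cv2.copyMakeBorder(b,0,0,0,a.shape[1]-b.shape[1],cv2.BORDER_CONSTANT); save(np.vstack([a,b]),'fin')
go(0,0,0,2)
E
```

```text
time: 26.6
ee_pos: [0.3769, -0.1741, 0.2383]
tcp_rot: [-130.3, 90.0, 141.6]
wrist_force: [0.5, -0.3, -0.2]
opening: 0.0855
shift [ 238.6 -370.6 -186.9] turn -0.016894084885322513 jaw now 1.98 ee [ 376.9 -174.1  238.3] q6 63.2 F [0.4 1.  0.3] open 85.1 t 26.7
```

View pics/fin.png

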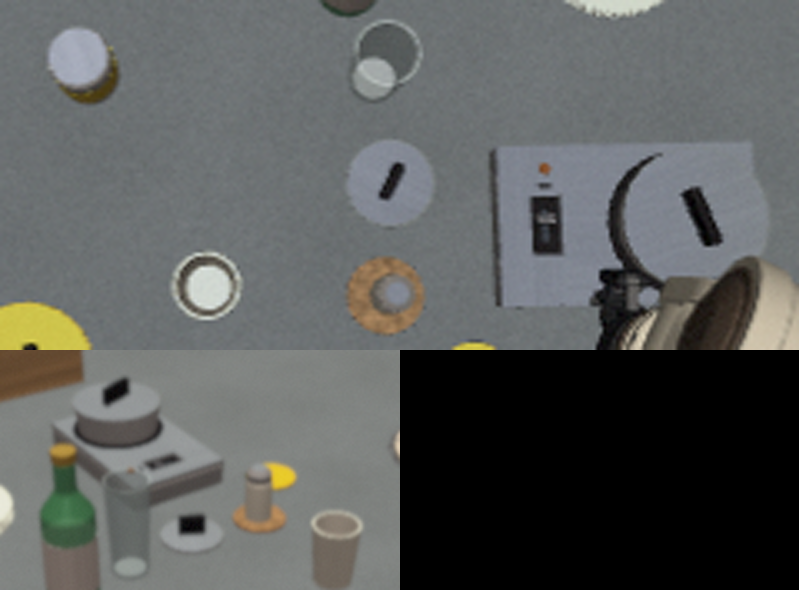

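The final view shows everything in place: cover level on the pot (700,217), shaker on the coaster (390,294), button at the lamp end (546,215). The bystanders haven't moved.

```bash
python3 -c "
from workcell import bot; print(bot.job_done())"
```

```text
the job is handed in; nothing more can be done
None
```

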